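# Zero-check a pen coating gauge and hold it on the marked spot of a coated coupon

## Robot

A 6-joint arm with a two-finger parallel gripper is mounted at the origin on the work surface. World frame = base frame: x ahead of the robot, y to its left, z up, the work surface at z = 0. Lengths are in m, angles in rad, forces in N, time in s.
With the tool pointing down it reaches from about 0.375 to 0.975 m from the base axis. Payload 3.8 kg.
Tool frame: the origin (TCP) lies midway between the tips of the shut fingers; the grasp point (between the pads) lies 19 mm behind it; z points along the fingers, y is the line along which they close (so a half turn about z gives the same grasp; the last joint's range is limited). The gripper opens to 85 mm and grips with 20 to 120 N. Pads are 22 mm wide; open, the fingers measure 114 mm over their backs; the gripper's body (76 mm by 85 mm) begins 54 mm behind the grasp point. The pads swing forward as they close: fully open they stand 13 mm farther back than shut.
Start: joints at [-1.309, 0.264, 1.604, -0, 1.274, -0.037], TCP at [0.199, -0.645, 0.231] pointing down, gripper open.
Joint ranges: [-2.63, 2.63], [-0.94, 2.18], [0.31, 2.57], [-1.31, 4.45], [0, 2.66], [-2.55, 2.55]. Speed limits (rad/s): [2.57, 2.57, 3.14, 3.14, 3.14, 3.14].

## Interface

Orientations are given as a rotation vector (axis times angle).
In Python, from workcell import bot gives the robot as it stands.
- The arm moves only by the tool servo_tool, never from a script. Its argument "series" is a list of rows, each a list of 7 numbers: the shift along the world's x, y, z in units of 0.15 m (1.0 is 0.15 m), then the turn, a rotation vector about the world's x, y, z in units of 180 degrees (1.0 is 180 degrees), then the closure, from 0 (fully open) to 1 (shut). A call has 1 to 20 rows; each row is the pose to reach, as a shift and turn from the pose commanded when the call began, turning the shorter way round; what a row does not reach only later rows make up. A row lasts 1/10 s, in which the tool goes at most 50 mm and 8.59 degrees, less where a joint would pass 70% of its speed; a pose out of reach is approached as far as the arm can. A call with a number of a shift or a turn outside -1 to 1 is refused whole. A call with a gripper value outside its range is refused whole. The fingers move at their own pace and stop on an object; "newtons" is the grip in N (left out, the last holds). Time passes only in rows, so rows that repeat a pose let the fingers close. It gives the time, the measured TCP pose, the force, the opening and the grip force at its end, in the units of the state.
- bot.read_state(): the state, without advancing time (a new reading comes with each control period).
- bot.read_camera(name): name is "scene" or "top"; returns the picture (420x560x3 uint8, red, green, blue); there is no depth.
- bot.camera_info(name): a dict with "vertical_fov" (degrees; the focal length in pixels is half the picture's height over the tangent of half this angle, whatever the lens; pixels are square), "cx", "cy" (the principal point, pixels), "R" (3x3) and "t" (3): a world point X has camera coordinates R X + t. Camera axes: x right, y down, z forward; pixel columns grow to the right and rows downward; lengths in m; the calibration is good to about 2 mm. A picture is of the moment at which its call begins. camera_info takes no time and is no camera call.
- bot.finish_job(): hands the job in; it is judged then, once.
Trained networks look in the newest picture that a camera, given by its name, has taken for a name from the list of things; names that differ only in an ending like _2 or _b are one class to them, and where a whole thing is asked for, a point or a joint stands for the part that bears it (a point fixed in the world has none). Each returns a list of dicts, best first, with "score" (0 to 1); they miss things now and then, are a little off and sometimes report something else, mostly with a low value. They report only what shows in the picture. A call takes as long as a camera call. They do not tell look-alikes from the thing itself.
- bot.recognise(target, camera): "box" ([left, top, right, bottom] as shares, 0 to 1, of the picture: columns of its width, rows of its height, round what is visible of it).
- bot.trace(target, camera): "mask" (420x560 bool, what is visible of it) and "box" ([left, top, right, bottom] as shares, 0 to 1, of the picture: columns of its width, rows of its height, round what is visible of it).
- bot.mark_of(target, camera): "at" ([row, column] as shares, 0 to 1, of the picture: columns of its width, rows of its height: a listed point, or the origin of a listed thing).
The state is a dict: "time": time; "q": joint angles; "joint_vel": joint speeds; "joint_torque": joint torques, N m; "tool_pos": TCP position; "tcp_rot": TCP orientation; "wrist_force": force on the tool from outside, world axes, zero at the start; "torque": the same for the moment, N m; "width": opening from 0.0 (shut) to 1.0 (fully open); "grip_force": force on a finger pad.
Only numpy, scipy, OpenCV 4.12 (cv2) and the standard library are available. Lean on these libraries where they do the work, as an engineer would, in place of code of your own. Each camera call takes 0.05 s, during which the arm holds its last target. There are 200 camera calls.

## Task

Take the yellow pen-type coating thickness gauge out of its leaning stand and check its zero first: hold it upright, square on the bare steel disc with its whole foot on the metal, pressed lightly so that the sprung foot goes part of the way in, for about a second. Then take the reading on the blue coupon: set the foot wholly inside its inked ring, upright and square to the coating, pressed just as lightly with the foot part-way in, and finish while still holding the gauge there steadily. Do not touch the other two coupons, do not shift the blue one, the disc or anything else on the bench, and never press hard.

Things in the scene. Friction and masses are not known exactly. Their poses are not given: they have to be found in the camera images.
- gauge_mid (a point): Middle of the pen gauge's yellow grip, to be grasped; loose, 138 mm long, 0.15 kg. Flat-sided grip 26 (its x) by 24 mm (its y), 60 to 138 mm above the foot; this point is at 100 mm, on the axis. Below: black barrel 19 mm thick, then the foot. z runs from foot to top. In the stand it leans 30 +-3 degrees, top towards its -x side (robot's side), y level; it pulls out along z.
- gauge_foot (a point): Centre of the flat contact face of the gauge's sprung round steel foot, 14 mm diameter, at the bottom end on the gauge's axis; axes as gauge_mid (z from foot to top). When pressed the foot slides up into the barrel.
- foot_travel (a joint): How far the sprung foot is pushed into the barrel, m: 0 fully out, 0.008 at the stop. The spring gives 1.2 N when the foot starts to move, plus 0.6 N per mm, 6 N at the stop; beyond that the contact is hard. Part of the way in means 1 to 7.5 mm.
- socket_mouth (a point): Centre of the stand's socket mouth, 75 mm above the bench. Heavy fixed dark base 110 x 72 mm with an aluminium tube, 31 mm outside, 50 mm long, between two cheeks. In this frame (z up, x level) the socket leans 30 degrees towards -x. The barrel sits 60 mm deep with 1 mm play, the grip's shoulder on the mouth; gauge_mid is then 40 mm beyond the mouth along the lean.
- disc_top (a point): Centre of the top face of the bare bright-steel zero disc, 40 mm in diameter and 8 mm thick, 80 g, lying loose and flat on the bench; z up.
- mark_blue (a point): Centre of the white inked ring (26 mm inside, 30 mm outside diameter) on top of the blue coupon: a loose painted steel plate 80 x 60 x 3 mm, 110 g, lying flat on a 3 mm dark bench mat (its top is 6 mm above the bench). The ring lies 18 mm from the coupon's middle along its long side (+x); z up, square to the coating.
- mark_grey (a point): Centre of the ring on the grey coupon, same make and size as the blue one; not to be touched.
- mark_green (a point): Centre of the ring on the green coupon, same make and size as the blue one; not to be touched.
- reagent_bottle: Bystander: pink bottle with blue cap, 64 mm diameter, 135 mm high; origin under its centre.
- water_bottle: Bystander: clear water bottle with blue label and white cap, 64 mm diameter, 190 mm high; origin under its centre.
- beaker: Bystander: small glass beaker, 52 mm diameter, 68 mm high; origin under its centre.
- petri_dish: Bystander: clear covered dish, 64 mm diameter, 15 mm high; origin under its centre.
- tweezers: Bystander: steel tweezers lying flat, about 125 mm long (its x), 9 mm high; origin underneath, near the middle.
- marker_pen: Bystander: white marker pen with black cap lying flat, 130 mm long (its x), 14 mm high; origin underneath, near the middle.
Mind the look-alikes: they are no part of the job. Leave any pink look-alike of the part that bears gauge_mid alone.

How it is judged:
On the way, in this order (a step that is already met when the one before it is completed fails the run):
1. the gauge is drawn out of its stand in the gripper (distance between gauge_mid and socket_mouth above 0.1 m and contact force between gauge and the fingers above 2 N), for 0.2 s.
2. zero check: the gauge is held square on the bare disc (within 8 degrees), its whole foot on the disc, foot pressed in between 1 and 7.5 mm, under 8 N, for 0.8 s (horizontal distance between gauge_foot and disc_top below 0.013 m and angle between the z axis of gauge_foot and the z axis of disc_top, either way round below 0.14 rad and contact force between foot_travel and zero_disc between 1.2 and 8 N and value of joint foot_travel between 0.001 and 0.0075 m and contact force between gauge and the fingers above 2 N), for 0.8 s.
At the end, for the whole second after the job is handed in: Gauge still in the gripper, foot centre within 6 mm of the blue coupon's ring centre, square within 8 degrees, foot 1 to 7.5 mm in with 1.2 to 8 N on the coupon, gauge still; blue coupon and zero disc within 15 mm of where they lay (horizontal distance between gauge_foot and mark_blue below 0.006 m and angle between the z axis of gauge_foot and the z axis of mark_blue, either way round below 0.14 rad and contact force between foot_travel and coupon_blue between 1.2 and 8 N and value of joint foot_travel between 0.001 and 0.0075 m and contact force between gauge and the fingers above 2 N and linear speed of gauge below 0.01 m/s and distance of each of mark_blue, disc_top from where it was at the start of the episode below 0.015 m); the arm keeps its last pose, push and grip.
It fails at once if the gauge is pressed with more than 20 N on the disc or a coupon (contact force between gauge and zero_disc above 20 N or contact force between gauge and coupon_blue above 20 N).
It fails at once if the gauge or the robot touches the grey or the green coupon (contact force between any of gauge, the fingers, the arm and coupon_grey above 0.3 N or contact force between any of gauge, the fingers, the arm and coupon_green above 0.3 N).
It fails at once if the blue coupon or the zero disc is shifted by more than 15 mm (distance of any of mark_blue, disc_top from where it was at the start of the episode above 0.015 m).
It fails at once if a bystander is shifted by more than 20 mm (distance of any of mark_grey, mark_green, reagent_bottle, water_bottle, beaker, petri_dish, tweezers, marker_pen from where it was at the start of the episode above 0.02 m).
It also fails if it takes over 45 s, if anything falls off the work surface, if the arm or the gripper's body presses on something with over 40 N, if the wrist force passes 120 N, or if a joint passes its speed limit or range.

## Working session

There is one attempt and no reset: what is moved stays moved. The work goes in short steps, Python scripts to look and compute and a tool call to move; the robot and the scene stay as the last step left them, time stands still between calls to the robot, and variables do not carry over. Pictures are saved under pics/ and viewed, at most 10 in all, crops included, and the job is handed in when it is done.

Besides the shell and the picture viewer there is one more tool, called in YAML: its name, and indented under it one key for each argument. servo_tool: Moves the arm, as the interface text tells. Shifts and turns lie within -1 to 1; 1 stands for 0.15 m of shift or 180 degrees of turn. Its arguments: {"type":"object","properties":{"series":{"type":"array","items":{"type":"array","items":{"type":"number"}}},"newtons":{"type":"number"}},"required":["series"]}

```bash
mkdir -p pics; cat > h.py <<'E'
import numpy as np, cv2
from workcell import bot
from scipy.spatial.transform import Rotation as Ro
def ray(cam,row,col):
    i=bot.camera_info(cam);f=210/np.tan(np.radians(i["vertical_fov"])/2)
    R=np.array(i["R"]);t=np.array(i["t"])
    d=R.T@np.array([(col-i["cx"])/f,(row-i["cy"])/f,1]);return -R.T@t,d/np.linalg.norm(d)
def onz(cam,row,col,z):
    o,d=ray(cam,row,col);return o+d*(z-o[2])/d[2]
def proj(cam,X):
    i=bot.camera_info(cam);f=210/np.tan(np.radians(i["vertical_fov"])/2)
    c=np.array(i["R"])@np.array(X)+np.array(i["t"]);return np.array([i["cy"]+f*c[1]/c[2],i["cx"]+f*c[0]/c[2]])
def tri(r1,r2):
    (o1,d1),(o2,d2)=r1,r2
    s=np.linalg.lstsq(np.c_[d1,-d2],o2-o1,rcond=None)[0]
    a,b=o1+s[0]*d1,o2+s[1]*d2;return (a+b)/2,np.linalg.norm(a-b)
E
python3 - <<'E'
from h import *
np.set_printoptions(precision=4,suppress=True)
for c in("scene","top"):
    im=bot.read_camera(c);cv2.imwrite(f"pics/{c}0.png",im[:,:,::-1])
    i=bot.camera_info(c);print(c,-np.array(i["R"]).T@np.array(i["t"]),i["vertical_fov"])
    for n,z in dict(gauge_mid=.11,gauge_foot=.02,socket_mouth=.075,disc_top=.008,mark_blue=.006,mark_grey=.006,mark_green=.006,reagent_bottle=0,water_bottle=0,beaker=0,petri_dish=0,tweezers=0,marker_pen=0).items():
        for d in bot.mark_of(n,c)[:3]:
            r,q=d["at"][0]*420,d["at"][1]*560
            if d["score"]>.2: print(n,round(d["score"],2),round(r,1),round(q,1),onz(c,r,q,z))
print(bot.read_state())
E
```

```text
scene [1.0227 0.4263 0.8012] 55.9913669827229
gauge_mid 0.95 211.5 341.5 [0.4383 0.2222 0.11  ]
gauge_mid 0.89 212.7 368.5 [0.4049 0.2748 0.11  ]
gauge_mid 0.74 272.7 398.5 [0.5161 0.3971 0.11  ]
gauge_foot 0.46 246.7 372.1 [0.4185 0.3108 0.02  ]
socket_mouth 0.63 223.9 331.9 [0.4563 0.212  0.075 ]
disc_top 0.71 201.1 248.3 [ 0.4671 -0.0313  0.008 ]
mark_blue 0.81 238.2 214.2 [ 0.6149 -0.0255  0.006 ]
mark_grey 0.7 199.5 156.4 [ 0.6063 -0.2374  0.006 ]
mark_green 0.68 222.0 185.4 [ 0.6184 -0.1197  0.006 ]
reagent_bottle 0.83 352.8 321.5 [0.7072 0.3402 0.    ]
reagent_bottle 0.72 200.4 252.2 [ 0.4531 -0.0288  0.    ]
water_bottle 0.85 334.1 390.6 [0.5877 0.4399 0.    ]
beaker 0.92 335.8 247.7 [0.7657 0.1949 0.    ]
petri_dish 0.7 153.4 176.7 [ 0.4332 -0.3312 -0.    ]
tweezers 0.5 166.3 236.9 [ 0.3709 -0.1476  0.    ]
marker_pen 0.67 275.2 158.4 [ 0.7694 -0.0642  0.    ]
top [0.2795 0.0894 1.2886] 43.456566002837356
gauge_mid 0.67 323.1 211.5 [0.3032 0.243  0.11  ]
gauge_mid 0.56 271.7 147.0 [0.431  0.3777 0.11  ]
gauge_foot 0.48 351.9 237.9 [0.2328 0.1987 0.02  ]
gauge_foot 0.46 286.2
[... 445 characters left out ...]
.4359 -0.    ]
beaker 0.93 140.5 223.5 [0.7621 0.1897 0.    ]
petri_dish 0.68 243.2 445.1 [ 0.4368 -0.3316  0.    ]
tweezers 0.71 282.4 380.2 [ 0.3585 -0.1585  0.    ]
marker_pen 0.5 123.5 317.2 [ 0.7821 -0.0559  0.    ]
{'time': 1.4, 'q': array([-1.3089,  0.2639,  1.604 ,  0.    ,  1.2737, -0.0369]), 'joint_vel': array([-0.0002,  0.    , -0.    , -0.0001,  0.0006, -0.0003]), 'joint_torque': array([  0.0018, -51.5045, -36.7709,   0.0002,   0.0011,   0.    ]), 'tool_pos': array([ 0.1987, -0.6451,  0.2313]), 'tcp_rot': array([-3.1066, -0.4676, -0.    ]), 'wrist_force': array([-0.0597, -0.6726,  0.3124]), 'torque': array([0.0486, 0.0119, 0.0101]), 'grip_force': 0.0, 'width': 0.9989324368401927}
```

View pics/scene0.png

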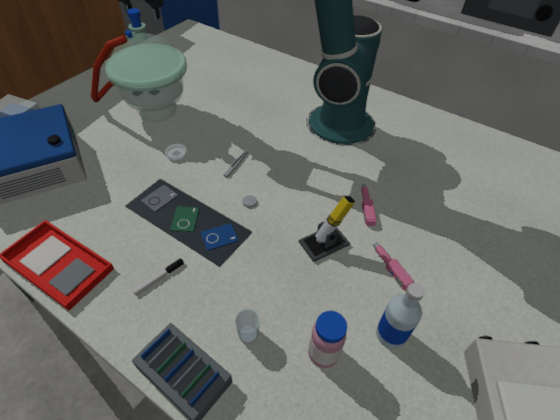

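View pics/top0.png

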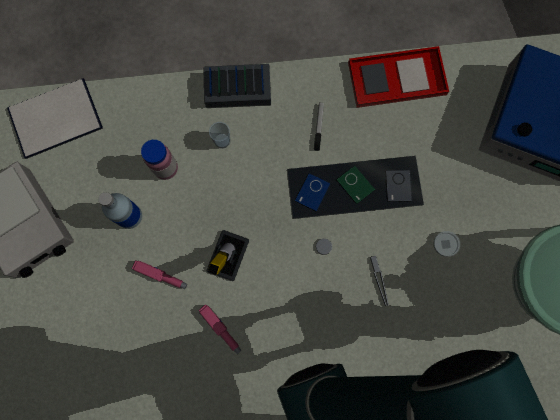

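The yellow gauge leans in the stand: scene (208,343), top (263,218). Its look-alikes are two pink pens lying flat, at scene (205,368) and (268,398), and top (273,158) and (327,220). I choose the yellow one and will check it in one close crop.

```bash
cat > m.py <<'E'
from h import *
from scipy.optimize import minimize
np.set_printoptions(precision=4,suppress=True)
im={c:cv2.imread(f"pics/{c}0.png") for c in("scene","top")}
hsv={c:cv2.cvtColor(im[c],cv2.COLOR_BGR2HSV) for c in im}
def big(m):
    n,l,s,ce=cv2.connectedComponentsWithStats(m.astype(np.uint8)*1);k=1+np.argmax(s[1:,4]);return l==k,ce[k]
Y={}
for c,(r,q) in dict(scene=(210,343),top=(262,220)).items():
    w=np.zeros((420,560),bool);w[r-35:r+35,q-35:q+35]=1
    h=hsv[c];Y[c],ce=big(w&(h[...,0]>18)&(h[...,0]<35)&(h[...,1]>150)&(h[...,2]>40));print(c,"yellow",Y[c].sum(),ce[::-1])
def axes(lean,yaw):
    z=np.array([-np.sin(lean)*np.cos(yaw),-np.sin(lean)*np.sin(yaw),np.cos(lean)])
    y=np.array([-np.sin(yaw),np.cos(yaw),0]);return np.cross(y,z),y,z
def hull(c,p):
    x,y,z=axes(p[2],p[3]);o=np.array([p[0],p[1],.075])
    P=[proj(c,o+z*a+x*b*.013+y*d*.012)[::-1] for a in(0,.078) for b in(-1,1) for d in(-1,1)]
    H=cv2.convexHull(np.array(P,np.float32)*16);k=np.zeros((70*16//4*0+420*4,560*4),np.uint8)
    cv2.fillConvexPoly(k,np.round((H/4+1.5)*16).astype(np.int32),1,shift=4);return k.astype(bool)
Yb={c:np.kron(Y[c],np.ones((4,4),bool)) for c in Y}
def cost(p,cs=("scene","top")):
    e=0
    for c in cs:
        h=hull(c,p);e+=1-(h&Yb[c]).sum()/(h|Yb[c]).sum()
    return e+((p[2]-np.radians(30))/np.radians(6))**2*.02
best=min((minimize(cost,[.457,.21,np.radians(30),y0],method="Nelder-Mead",options=dict(initial_simplex=np.array([.457,.21,.52,y0])+np.r_[[np.zeros(4)],np.diag([.006,.006,.05,.25])],maxiter=120)) for y0 in(-.9,-.4,0,.4)),key=lambda r:r.fun)
p=best.x;print("cost",best.fun,"mouth",p[:2],"lean",np.degrees(p[2]),"yaw",np.degrees(p[3]))
x,y,z=axes(p[2],p[3]);print("mid",np.array([p[0],p[1],.075])+.04*z,"x",x,"y",y,"z",z)
for c in im: print(c,[round(cost(p,(c,)),3)],proj(c,[p[0],p[1],.075]))
for c,(r,q),(br,bq) in(("scene",(201,249),(237,219)),("top",(246,322),(192,312))):
    g=cv2.resize(im[c][br-25:br+25,bq-30:bq+30],None,fx=6,fy=6,interpolation=cv2.INTER_NEAREST)
    g2=cv2.resize(im[c][r-18:r+18,q-22:q+22],(360,300),interpolation=cv2.INTER_NEAREST)
    globals()["g"+c]=np.hstack([g,g2])
    h=hsv[c];w=np.zeros((420,560),bool);w[br-25:br+25,bq-30:bq+30]=1
    B,ce=big(w&(h[...,0]>100)&(h[...,0]<125)&(h[...,1]>130));B=cv2.morphologyEx(B.astype(np.uint8),cv2.MORPH_CLOSE,np.ones((7,7)))
    co=cv2.findContours(B,0,2)[0];co=max(co,key=cv2.contourArea)[:,0]
    W=np.array([onz(c,b,a,.006)[:2] for a,b in co],np.float32);print(c,"blue rect",cv2.minAreaRect(W))
s={c:(r,q) for c,r,q in(("scene",208,340),("top",262,222))}
row=np.hstack([cv2.resize(im[c][r-20:r+20,q-20:q+20],(360,300),interpolation=cv2.INTER_NEAREST) for c,(r,q) in s.items()])
a=np.vstack([gscene,gtop]);a=cv2.resize(a,(720,600*1));cv2.imwrite("pics/crop1.png",a);cv2.imwrite("pics/crop2.png",row)
E
python3 m.py
```

```text
scene yellow 349 [211.3438 339.6848]
top yellow 172 [261.0756 219.0698]Traceback (most recent call last):
  File "m.py", line 26, in <module>
    best=min((minimize(cost,[.457,.21,np.radians(30),y0],method="Nelder-Mead",options=dict(initial_simplex=np.array([.457,.21,.52,y0])+np.r_[[np.zeros(4)],np.diag([.006,.006,.05,.25])],maxiter=120)) for y0 in(-.9,-.4,0,.4)),key=lambda r:r.fun)
  File "m.py", line 26, in <genexpr>
    best=min((minimize(cost,[.457,.21,np.radians(30),y0],method="Nelder-Mead",options=dict(initial_simplex=np.array([.457,.21,.52,y0])+np.r_[[np.zeros(4)],np.diag([.006,.006,.05,.25])],maxiter=120)) for y0 in(-.9,-.4,0,.4)),key=lambda r:r.fun)
              ~~~~~~~~^^^^^^^^^^^^^^^^^^^^^^^^^^^^^^^^^^^^^^^^^^^^^^^^^^^^^^^^^^^^^^^^^^^^^^^^^^^^^^^^^^^^^^^^^^^^^^^^^^^^^^^^^^^^^^^^^^^^^^^^^^^^^^^^^^^^^^^^^^^^^^^^^^^^^^^^^^^^^^^^^^^^^^^^^^^^^^^^
    res = _minimize_neldermead(fun, x0, args, callback, bounds=bounds,
                               **options)
    fxe = func(xe)
    fx = function(np.copy(x), *(wrapper_args + args))
  File "m.py", line 24, in cost
    h=hull(c,p);e+=1-(h&Yb[c]).sum()/(h|Yb[c]).sum()
  File "m.py", line 17, in hull
    P=[proj(c,o+z*a+x*b*.013+y*d*.012)[::-1] for a in(0,.078) for b in(-1,1) for d in(-1,1)]
       ~~~~^^^^^^^^^^^^^^^^^^^^^^^^^^^
  File "h.py", line 11, in proj
    i=bot.camera_info(cam);f=210/np.tan(np.radians(i["vertical_fov"])/2)
ValueError: time passes only in moves, steps and waits
```

```bash
sed -i 's/^from workcell import bot/&\nimport functools\n@functools.cache\ndef info(c): return bot.camera_info(c)/; s/i=bot.camera_info(cam)/i=info(cam)/' h.py; python3 m.py
```

```text
scene yellow 349 [211.3438 339.6848]
top yellow 172 [261.0756 219.0698]
cost 0.7605388862129829 mouth [0.4519 0.2134] lean 24.61908945069603 yaw -16.3146478806646
mid [0.4359 0.218  0.1114] x [ 0.8725 -0.2554  0.4166] y [0.2809 0.9597 0.    ] z [-0.3998  0.117   0.9091]
scene [np.float64(0.326)] [222.9823 333.3336]
top [np.float64(0.45)] [256.7113 221.1236]
scene blue rect ((0.6024072766304016, -0.020281963050365448), (0.0626552402973175, 0.08096109330654144), 57.035919189453125)
top blue rect ((0.6007281541824341, -0.02127843350172043), (0.06190572679042816, 0.08153557777404785), 57.68179702758789)
```

View pics/crop1.png

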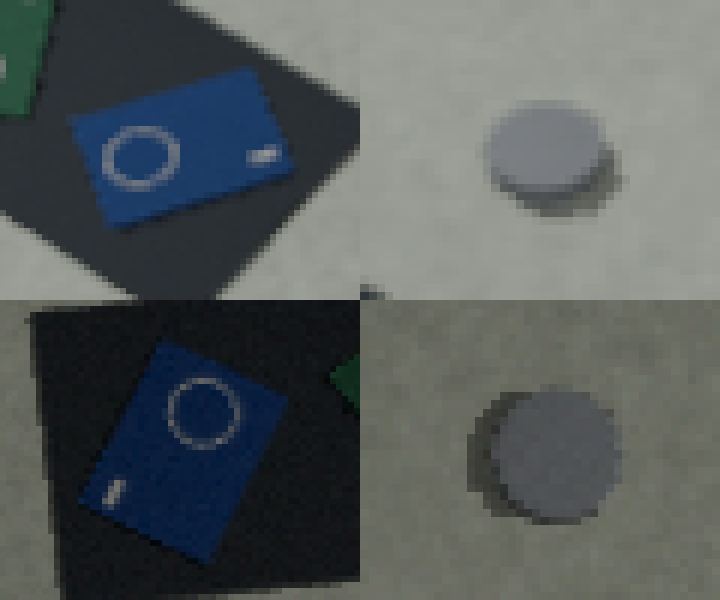

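View pics/crop2.png

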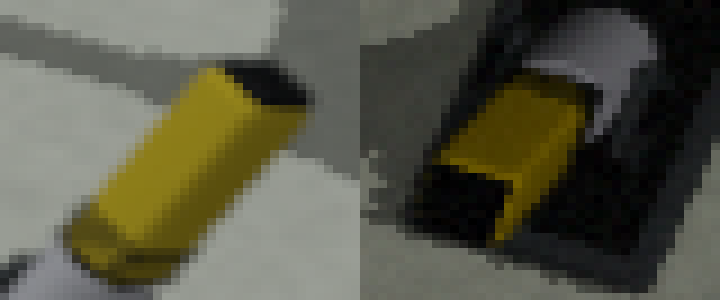

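The crop shows the yellow grip with a black end cap, standing in the aluminium socket, so the choice is right. The cap was missing from my mask. I'll refit with the whole outline and locate the ring and disc.

```bash
python3 - <<'E'
s=open('m.py').read()
i=s.index("Yb={"); 
s=s[:i]+'''
for c,(r0,c0),pts in(("scene",(188,320),[(208,62),(275,60),(312,98),(307,125),(192,265),(165,285),(110,280),(62,245),(70,215)]),("top",(242,202),[(165,75),(232,90),(225,130),(137,250),(55,225),(82,158)])):
    k=np.zeros((1680,2240),np.uint8);P=[((a/9+c0)*4,(b/7.5+r0)*4) for a,b in pts];cv2.fillConvexPoly(k,np.round(P).astype(np.int32),1);Y[c]=k
'''+s[i:].replace("np.kron(Y[c],np.ones((4,4),bool))","Y[c].astype(bool)").split("for c,(r,q),(br")[0]
s+='''
for n,z,a in(("ring",.006,dict(scene=(237.8,212.0),top=(185.2,315.5))),("disc",.008,dict(scene=(199.9,249.35),top=(245.9,323.5)))):
    for c in a: print(n,c,onz(c,*a[c],z))
    print(tri(*[ray(c,*a[c]) for c in a]))
u=np.radians(57.3-90)
for cxy in((.6024,-.0203),(.6007,-.0213)): print(np.array(cxy)+.018*np.array([np.cos(u),np.sin(u)]))
'''
open('m2.py','w').write(s)
E
python3 m2.py
```

```text
scene yellow 349 [211.3438 339.6848]
top yellow 172 [261.0756 219.0698]
cost 0.33136313800632883 mouth [0.4524 0.2113] lean 27.923208978507407 yaw -24.133032627705344
mid [0.4353 0.2189 0.1103] x [ 0.8064 -0.3613  0.4683] y [0.4089 0.9126 0.    ] z [-0.4274  0.1915  0.8836]
scene [np.float64(0.103)] [222.727  332.4477]
top [np.float64(0.231)] [256.381  222.0062]
ring scene [ 0.6172 -0.0308  0.006 ]
ring top [ 0.6166 -0.0311  0.006 ]
(array([ 0.6168, -0.0311,  0.0053]), np.float64(7.183924427650999e-05))
disc scene [ 0.462  -0.0316  0.008 ]
disc top [ 0.4611 -0.0318  0.008 ]
(array([ 0.4613, -0.032 ,  0.0071]), np.float64(0.0002820625658722109))
[ 0.6175 -0.03  ]
[ 0.6158 -0.031 ]
```

```bash
cat > b.py <<'E'
from h import *
np.set_printoptions(precision=4,suppress=True)
for c,(r,q),th in(("top",(256,226),(45,55,65)),("scene",(240,322),(60,70,80))):
    v=cv2.cvtColor(cv2.imread(f"pics/{c}0.png"),cv2.COLOR_BGR2HSV)[...,2]
    for t in th:
        w=np.zeros((420,560),np.uint8);w[r-30:r+30,q-30:q+30]=1
        m=(w&(v<t)).astype(np.uint8);n,l,s,ce=cv2.connectedComponentsWithStats(m);k=1+np.argmax(s[1:,4])
        co=max(cv2.findContours((l==k).astype(np.uint8),0,2)[0],key=cv2.contourArea)[:,0]
        for z in(.0,.015): 
            W=np.array([onz(c,b,a,z)[:2] for a,b in co],np.float32);print(c,t,z,cv2.minAreaRect(W))
E
python3 b.py
```

```text
top 45 0.0 ((0.465268611907959, 0.20566250383853912), (0.07373528927564621, 0.11143216490745544), 64.16033935546875)
top 45 0.015 ((0.46310579776763916, 0.20430871844291687), (0.07287697494029999, 0.1101350337266922), 64.16035461425781)
top 55 0.0 ((0.46501094102859497, 0.2060765027999878), (0.07425590604543686, 0.11225686967372894), 64.16033935546875)
top 55 0.015 ((0.4628511369228363, 0.20471790432929993), (0.07339154183864594, 0.11095014214515686), 64.16035461425781)
top 65 0.0 ((0.47366952896118164, 0.2249021828174591), (0.11569053679704666, 0.11308158934116364), 64.16033935546875)
top 65 0.015 ((0.4714089334011078, 0.22332444787025452), (0.11434384435415268, 0.11176527291536331), 64.16035461425781)
scene 60 0.0 ((0.4624146819114685, 0.20272265374660492), (0.07121486961841583, 0.10676346719264984), 64.0757064819336)
scene 60 0.015 ((0.47290366888046265, 0.2069086730480194), (0.06988164782524109, 0.1047646701335907), 64.07569885253906)
scene 70 0.0 ((0.46176445484161377, 0.20316845178604126), (0.07159806042909622, 0.10994535684585571), 63.40836715698242)
scene 70 0.015 ((0.47226572036743164, 0.207346111536026), (0.07025766372680664, 0.10788704454898834), 63.40833282470703)
scene 80 0.0 ((0.46162593364715576, 0.2030675858259201), (0.07382437586784363, 0.11036131531000137), 63.83751678466797)
scene 80 0.015 ((0.4721297323703766, 0.20724710822105408), (0.07244228571653366, 0.10829523205757141), 63.837501525878906)
```

servo_tool:
  series:
    - [0, 0, 1, 0, 0, 0, 0]
    - [0, 0, 1, 0, 0, 0, 0]
    - [0, 0, 1, 0, 0, 0, 0]
    - [0, 0, 1, 0, 0, 0, 0]

```text
time: 1.8
tool_pos: [0.1995, -0.6482, 0.3925]
tcp_rot: [3.09, 0.465, 0.003]
wrist_force: [0.4, 0.4, 0.7]
width: 0.997
grip_force: 0.0
```

Yaw comes out at about -26° from both the base outline and the grip fit, and the sizes agree. Travelling high over the bench now.

servo_tool:
  series:
    - [0.33, 0.33, 0, 0, 0, 0.042, 0]
    - [0.67, 0.67, 0, 0, 0, 0.085, 0]
    - [1, 1, 0, 0, 0, 0.127, 0]
    - [1, 1, 0, 0, 0, 0.127, 0]

```text
time: 2.2
tool_pos: [0.3411, -0.5023, 0.3812]
tcp_rot: [2.951, 1.077, 0.0]
wrist_force: [0.0, -0.2, 0.3]
width: 1.002
grip_force: 0.0
```

servo_tool:
  series:
    - [0.2, 0.33, 0, 0, 0, 0.042, 0]
    - [0.4, 0.67, 0, 0, 0, 0.085, 0]
    - [0.6, 1, 0, 0, 0, 0.127, 0]
    - [0.6, 1, 0, 0, 0, 0.127, 0]

```text
time: 2.6
tool_pos: [0.4317, -0.3503, 0.3815]
tcp_rot: [2.676, 1.645, 0.002]
wrist_force: [0.0, -0.3, -0.7]
width: 0.998
grip_force: 0.0
```

servo_tool:
  series:
    - [0, 0.33, 0, 0, 0, 0.042, 0]
    - [0, 0.67, 0, 0, 0, 0.085, 0]
    - [0, 1, 0, 0, 0, 0.127, 0]
    - [0, 1, 0, 0, 0, 0.127, 0]

```text
time: 3.0
tool_pos: [0.4301, -0.1988, 0.3819]
tcp_rot: [-2.295, -2.146, -0.004]
wrist_force: [-0.2, -0.9, -0.2]
width: 1.0
grip_force: 0.0
```

servo_tool:
  series:
    - [0, 0.33, 0, 0, 0, 0.042, 0]
    - [0, 0.67, 0, 0, 0, 0.085, 0]
    - [0, 1, 0, 0, 0, 0.127, 0]
    - [0, 1, 0, 0, 0, 0.127, 0]

```text
time: 3.4
tool_pos: [0.4301, -0.0491, 0.3816]
tcp_rot: [-1.823, -2.558, -0.004]
wrist_force: [0.0, -0.9, 0.3]
width: 0.999
grip_force: 0.0
```

servo_tool:
  series:
    - [0, 0.33, 0, 0, 0, 0.042, 0]
    - [0, 0.67, 0, 0, 0, 0.085, 0]
    - [0, 1, 0, 0, 0, 0.127, 0]
    - [0, 1, 0, 0, 0, 0.127, 0]

```text
time: 3.8
tool_pos: [0.4301, 0.1005, 0.3812]
tcp_rot: [-1.281, -2.868, -0.003]
wrist_force: [-0.3, -1.1, 0.4]
width: 1.0
grip_force: 0.0
```

```bash
cat > g.py <<'E'
from h import *
import sys
np.set_printoptions(precision=4,suppress=True)
s=bot.read_state();p,R=s["tool_pos"],Ro.from_rotvec(s["tcp_rot"])
l,w=np.radians(29),np.radians(-26)
gz=np.array([-np.sin(l)*np.cos(w),-np.sin(l)*np.sin(w),np.cos(l)]);gy=np.array([-np.sin(w),np.cos(w),0])
T=Ro.from_matrix(np.c_[np.cross(gy,-gz),gy,-gz])
m=np.array([.4524,.2113,.075])
print(s["time"],s["q"],p,"turn",(T*R.inv()).as_rotvec()/np.pi)
for a in(.146,.026): print(a,m+a*gz,(m+a*gz-p)/.15)
E
python3 g.py
```

```text
3.8 [ 0.1715 -0.2467  1.8494  0.0021  1.5385 -0.5589] [0.4301 0.1005 0.3812] turn [-0.0984 -0.1294  0.1203]
0.146 [0.3888 0.2423 0.2027] [-0.2758  0.9457 -1.1897]
0.026 [0.4411 0.2168 0.0977] [ 0.0728  0.7756 -1.8894]
```

servo_tool:
  series:
    - [-0.05, 0.2, -0.2, -0.0197, -0.0259, 0.0241, 0]
    - [-0.1, 0.4, -0.4, -0.0394, -0.0518, 0.0481, 0]
    - [-0.15, 0.6, -0.6, -0.059, -0.0776, 0.0722, 0]
    - [-0.2, 0.8, -0.8, -0.0787, -0.1035, 0.0962, 0]
    - [-0.28, 0.95, -1, -0.0984, -0.1294, 0.1203, 0]
    - [-0.28, 0.95, -1, -0.0984, -0.1294, 0.1203, 0]
    - [-0.28, 0.95, -1, -0.0984, -0.1294, 0.1203, 0]

```text
time: 4.5
tool_pos: [0.3876, 0.2384, 0.2301]
tcp_rot: [0.602, 2.574, -0.157]
wrist_force: [0.5, 0.9, 1.2]
width: 0.999
grip_force: 0.0
```

```bash
python3 g.py; python3 - <<'E'
from h import *
a=[bot.read_camera(c) for c in("scene","top")]
b=[cv2.resize(a[0][130:270,260:400],(400,400)),cv2.resize(a[1][190:330,150:290],(400,400))]
cv2.imwrite("pics/pre.png",np.hstack(b)[:,:,::-1])
E
```

```text
4.5 [ 0.8615 -0.2629  2.2153 -0.5507  1.1195 -0.022 ] [0.3876 0.2384 0.2301] turn [0.0004 0.0002 0.0019]
0.146 [0.3888 0.2423 0.2027] [ 0.008   0.0261 -0.1829]
0.026 [0.4411 0.2168 0.0977] [ 0.3566 -0.144  -0.8826]
```

View pics/pre.png

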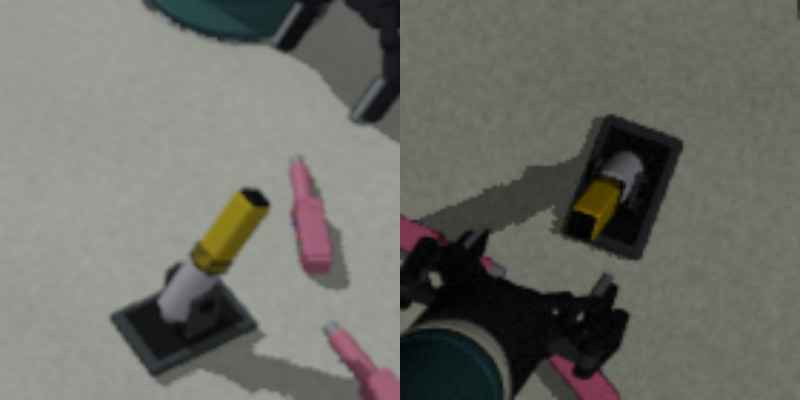

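The view shows the fingers straddling the gauge's axis with the pink pens clear. Descending along the axis.

servo_tool:
  series:
    - [0.01, 0.01, -0.18, 0, 0, 0.001, 0]
    - [0.07, -0.02, -0.3, 0, 0, 0.001, 0]
    - [0.14, -0.06, -0.45, 0, 0, 0.001, 0]
    - [0.21, -0.095, -0.6, 0, 0, 0.001, 0]
    - [0.28, -0.13, -0.74, 0, 0, 0.001, 0]
    - [0.355, -0.165, -0.885, 0, 0, 0.001, 0]
    - [0.355, -0.165, -0.885, 0, 0, 0.001, 0]
    - [0.355, -0.165, -0.885, 0, 0, 0.001, 0]

```text
time: 5.4
tool_pos: [0.4436, 0.2128, 0.1001]
tcp_rot: [0.608, 2.571, -0.153]
wrist_force: [0.5, 0.1, 0.2]
width: 1.001
grip_force: 0.0
```

```bash
python3 g.py
```

```text
5.4 [ 0.7172 -0.0567  2.3123 -0.678   0.7976  0.0725] [0.4436 0.2128 0.1001] turn [-0.0008  0.0012  0.003 ]
0.146 [0.3888 0.2423 0.2027] [-0.3652  0.1972  0.6843]
0.026 [0.4411 0.2168 0.0977] [-0.0166  0.0271 -0.0154]
```

servo_tool:
  series:
    - [-0.017, 0.027, -0.015, 0, 0, 0.003, 0]
    - [-0.017, 0.027, -0.015, 0, 0, 0.003, 0.4]
    - [-0.017, 0.027, -0.015, 0, 0, 0.003, 0.6]
    - [-0.017, 0.027, -0.015, 0, 0, 0.003, 0.7]
    - [-0.017, 0.027, -0.015, 0, 0, 0.003, 0.8]
    - [-0.017, 0.027, -0.015, 0, 0, 0.003, 1]
    - [-0.017, 0.027, -0.015, 0, 0, 0.003, 1]
    - [-0.017, 0.027, -0.015, 0, 0, 0.003, 1]
    - [-0.017, 0.027, -0.015, 0, 0, 0.003, 1]
    - [-0.017, 0.027, -0.015, 0, 0, 0.003, 1]
  newtons: 40

```text
time: 6.4
tool_pos: [0.4386, 0.2182, 0.0965]
tcp_rot: [0.589, 2.576, -0.15]
wrist_force: [-4.8, -0.1, 4.9]
width: 0.277
grip_force: 44.4
```

```bash
python3 g.py; python3 -c "
from h import *
s=bot.read_state();print(s['wrist_force'],s['torque'])
a=[bot.read_camera(c) for c in('scene','top')]
b=[cv2.resize(a[0][150:270,270:390],(400,400)),cv2.resize(a[1][200:320,160:280],(400,400))]
cv2.imwrite('pics/grasp.png',np.hstack(b)[:,:,::-1])"
```

```text
6.4 [ 0.7327 -0.0539  2.3173 -0.6813  0.7934  0.0784] [0.4386 0.2182 0.0965] turn [-0.0004  0.0007 -0.0016]
0.146 [0.3888 0.2423 0.2027] [-0.3324  0.1609  0.7077]
0.026 [0.4411 0.2168 0.0977] [ 0.0162 -0.0091  0.008 ]
[-4.78517589 -0.12596238  4.89150801] [-0.12014925  0.56577177 -0.12803256]
```

View pics/grasp.png

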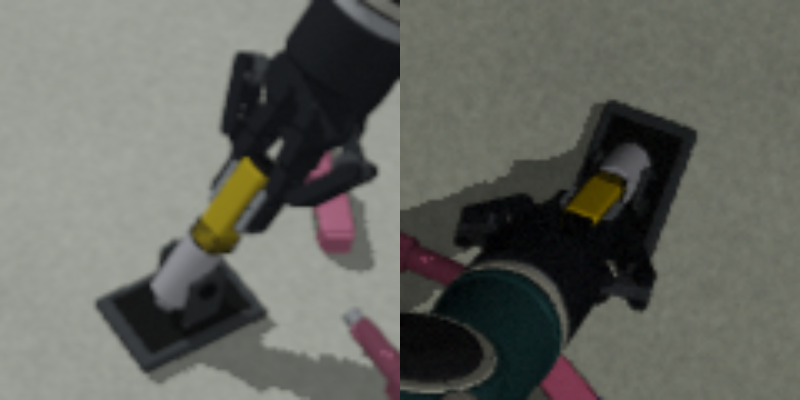

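Grasp width is 23.5 mm, which fits the 24 mm sides. Drawing the gauge out along its axis.

servo_tool:
  series:
    - [-0.029, 0.014, 0.058, 0, 0, 0, 1]
    - [-0.087, 0.0425, 0.175, 0, 0, 0, 1]
    - [-0.145, 0.071, 0.29, 0, 0, 0, 1]
    - [-0.203, 0.099, 0.408, 0, 0, 0, 1]
    - [-0.261, 0.1275, 0.525, 0, 0, 0, 1]
    - [-0.319, 0.156, 0.642, 0, 0, 0, 1]
    - [-0.319, 0.156, 0.95, 0, 0, 0, 1]
    - [-0.319, 0.156, 0.95, 0, 0, 0, 1]
    - [-0.319, 0.156, 0.95, 0, 0, 0, 1]

```text
time: 7.4
tool_pos: [0.3912, 0.2425, 0.2403]
tcp_rot: [0.589, 2.575, -0.145]
wrist_force: [-0.6, 0.5, -1.6]
width: 0.276
grip_force: 43.5
```

```bash
cat > u.py <<'E'
from h import *
import sys
np.set_printoptions(precision=4,suppress=True)
s=bot.read_state();p,R=s["tool_pos"],Ro.from_rotvec(s["tcp_rot"])
M=R.as_matrix();z=M[:,2]
# smallest turn to tool down
ax=np.cross(z,[0,0,-1.]);n=np.linalg.norm(ax)
print(s["time"],"q",s["q"],p,"F",s["wrist_force"],"T",s["torque"],"grip",s["grip_force"],s["width"])
print("to-down turn",ax/max(n,1e-9)*np.arcsin(n)/np.pi)
E
python3 u.py
```

```text
7.4 q [ 0.8592 -0.2686  2.2003 -0.5456  1.1243 -0.0429] [0.3912 0.2425 0.2403] F [-0.638   0.4521 -1.6411] T [ 0.1598  0.3419 -0.0058] grip 43.45257818698883 0.2761422869613854
to-down turn [0.0685 0.1464 0.    ]
```

servo_tool:
  series:
    - [0.05, -0.2, 0, 0.0137, 0.0293, 0, 1]
    - [0.1, -0.4, 0, 0.0274, 0.0586, 0, 1]
    - [0.15, -0.6, 0, 0.0411, 0.0878, 0, 1]
    - [0.2, -0.8, 0, 0.0548, 0.1171, 0, 1]
    - [0.25, -0.95, 0, 0.0685, 0.1464, 0, 1]
    - [0.25, -0.95, 0, 0.0685, 0.1464, 0, 1]

```text
time: 8.0
tool_pos: [0.43, 0.0946, 0.2372]
tcp_rot: [-0.709, -3.056, 0.008]
wrist_force: [-0.0, -0.4, -2.1]
width: 0.279
grip_force: 43.4
```

servo_tool:
  series:
    - [0.08, -0.3, 0, 0, 0, 0, 1]
    - [0.15, -0.6, 0, 0, 0, 0, 1]
    - [0.22, -0.88, -0.2, 0, 0, 0, 1]
    - [0.22, -0.88, -0.4, 0, 0, 0, 1]
    - [0.22, -0.88, -0.4, 0, 0, 0, 1]
    - [0.22, -0.88, -0.4, 0, 0, 0, 1]

```text
time: 8.6
tool_pos: [0.4598, -0.032, 0.1773]
tcp_rot: [-0.696, -3.058, 0.005]
wrist_force: [0.2, 0.9, -0.2]
width: 0.276
grip_force: 43.2
```

```bash
python3 u.py; cat > v.py <<'E'
from h import *
import sys
n,X,Yy=sys.argv[1],float(sys.argv[2]),float(sys.argv[3])
s=bot.read_state();p=s["tool_pos"]
o=[]
for c in("scene","top"):
    a=bot.read_camera(c);cv2.imwrite(f"pics/{n}_{c}.png",a[:,:,::-1])
    r,q=proj(c,[p[0],p[1],p[2]-.05]).astype(int)
    for k in("gauge_mid","gauge_foot"):
        for d in bot.mark_of(k,c)[:3]: print(c,k,round(d["score"],2),d["at"][0]*420,d["at"][1]*560)
    print(c,"expect mid,foot",proj(c,p+[0,0,.014]),proj(c,p-[0,0,.086]),"crop",r-40,q-40)
    o.append(cv2.resize(a[r-40:r+40,q-40:q+40],(400,400),interpolation=cv2.INTER_CUBIC))
cv2.imwrite(f"pics/{n}.png",np.hstack(o)[:,:,::-1])
E
python3 v.py disc .4615 -.0318
```

```text
8.6 q [-0.1214 -0.1027  2.1012 -0.0032  1.1485 -1.2431] [ 0.4598 -0.032   0.1773] F [ 0.2486  0.8847 -0.2095] T [-0.033  -0.0752 -0.0143] grip 43.22577774524689 0.2759116550817215
to-down turn [ 0.0007 -0.0018  0.    ]
scene gauge_mid 0.9 212.30999999999997 369.88
scene gauge_mid 0.84 272.412 400.288
scene gauge_mid 0.77 148.218 245.672
scene gauge_foot 0.51 246.288 376.824
scene expect mid,foot [147.02515874 247.35925135] [177.35402185 248.72865289] crop 126 208
top gauge_mid 0.85 319.62 214.20000000000002
top gauge_mid 0.84 270.90000000000003 148.176
top gauge_foot 0.74 178.20600000000002 401.184
top gauge_foot 0.63 125.49600000000001 318.08
top gauge_foot 0.54 351.708 238.61599999999999
top expect mid,foot [233.49478715 330.3104719 ] [241.01188257 326.4326769 ] crop 198 287
```

View pics/disc.png

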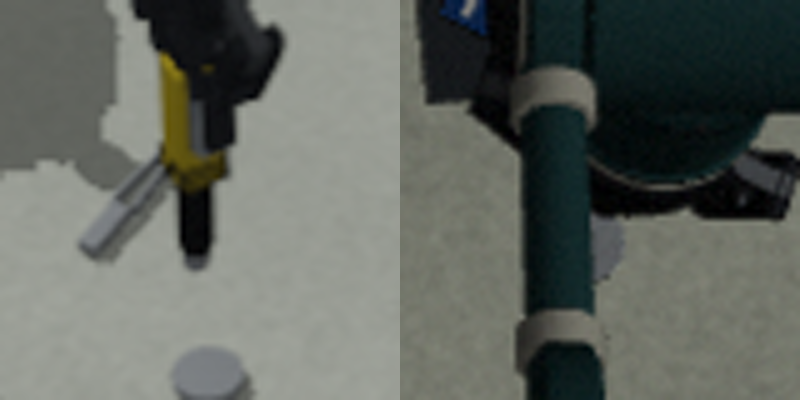

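```bash
cat > f.py <<'E'
from h import *
import sys
from scipy.optimize import fsolve
np.set_printoptions(precision=4,suppress=True)
r,q=map(float,sys.argv[1:3])
s=bot.read_state();p=s["tool_pos"];M=Ro.from_rotvec(s["tcp_rot"]).as_matrix();gx=-M[:,0];z=M[:,2]
a=fsolve(lambda v:proj("scene",p+v[0]*gx+v[1]*z)-[r,q],[0,.086]);print("gx off, depth",a,"gx",gx,"foot",p+a[0]*gx+a[1]*z)
E
python3 f.py 178.7 246.9
python3 - <<'E'
from h import *
a=cv2.imread("pics/disc_scene.png")[130:215,225:275]
cv2.imwrite("pics/d2.png",cv2.resize(a,(350,595),interpolation=cv2.INTER_CUBIC))
E
```

```text
gx off, depth [0.0029 0.0906] gx [ 0.9019 -0.4319  0.0025] foot [ 0.4651 -0.0339  0.0897]
```

View pics/d2.png

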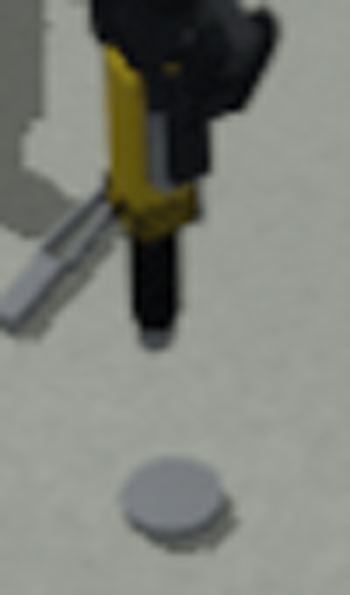

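```bash
python3 f.py 177.0 246.6
```

```text
gx off, depth [0.0035 0.0842] gx [ 0.9019 -0.4319  0.0025] foot [ 0.4657 -0.0341  0.0961]
```

```bash
python3 u.py; python3 -c "
from h import *
print(Ro.from_rotvec(bot.read_state()['tcp_rot']).as_matrix())"
```

```text
8.9 q [-0.1212 -0.105   2.0974 -0.0034  1.1476 -1.2439] [ 0.4624 -0.0323  0.1803] F [ 0.6706 -0.8035 -1.0549] T [-0.0131 -0.0208  0.0278] grip 43.24463367462158 0.27268661984815634
to-down turn [0.001  0.0004 0.    ]
[[-0.90189677  0.43195012  0.0011442 ]
 [ 0.43194469  0.90189412 -0.00328305]
 [-0.00245006 -0.00246674 -0.99999396]]
```

```bash
sed -i 's/p=s\["tool_pos"\];M/p=np.array([float(v) for v in sys.argv[3:6]]) if len(sys.argv)>3 else s["tool_pos"];M/' f.py; python3 f.py 177.0 246.6 .4598 -.032 .1773
```

```text
gx off, depth [0.0056 0.0821] gx [ 0.9019 -0.4319  0.0025] foot [ 0.465  -0.0347  0.0952]
```

servo_tool:
  series:
    - [-0.033, 0.016, -0.2, 0, 0, 0, 1]
    - [-0.033, 0.016, -0.4, 0.001, 0, 0, 1]
    - [-0.033, 0.016, -0.5, 0.001, 0, 0, 1]
    - [-0.033, 0.016, -0.535, 0.001, 0, 0, 1]
    - [-0.033, 0.016, -0.535, 0.001, 0, 0, 1]
    - [-0.033, 0.016, -0.535, 0.001, 0, 0, 1]
    - [-0.033, 0.016, -0.535, 0.001, 0, 0, 1]
    - [-0.033, 0.016, -0.535, 0.001, 0, 0, 1]

```text
time: 9.7
tool_pos: [0.4575, -0.0307, 0.0997]
tcp_rot: [0.698, 3.062, 0.0]
wrist_force: [-0.1, 0.8, -1.8]
width: 0.276
grip_force: 43.2
```

```bash
python3 u.py; python3 v.py d3 0 0; python3 u.py; python3 - <<'E'
from h import *
a=cv2.imread("pics/d3_scene.png")[145:220,225:275]
cv2.imwrite("pics/d3z.png",cv2.resize(a,(400,600),interpolation=cv2.INTER_CUBIC))
E
```

```text
9.7 q [-0.1213 -0.0235  2.1844  0.      0.9799 -1.244 ] [ 0.4575 -0.0307  0.0997] F [-0.0679  0.8203 -1.8404] T [0.032  0.0013 0.0312] grip 43.24149549007416 0.27577510163449603
to-down turn [0.     0.0002 0.    ]
scene gauge_mid 0.85 212.60399999999998 368.42400000000004
scene gauge_mid 0.66 173.08200000000002 248.92000000000002
scene gauge_mid 0.57 271.61400000000003 400.51199999999994
scene gauge_foot 0.6 242.88600000000002 377.328
scene gauge_foot 0.33 353.598 322.392
scene expect mid,foot [170.68327123 249.41168257] [197.64862499 250.55949133] crop 148 210
top gauge_mid 0.64 322.308 213.08
top gauge_mid 0.56 274.386 147.78400000000002
top gauge_foot 0.55 352.002 238.28
top gauge_foot 0.44 287.99399999999997 186.816
top expect mid,foot [240.47151332 326.76932772] [247.01689137 323.38840164] crop 204 284
10.0 q [-0.1214 -0.0225  2.1857  0.      0.9797 -1.244 ] [ 0.4566 -0.0306  0.0987] F [-0.0901 -0.1409 -1.2467] T [ 0.0405 -0.0422 -0.0496] grip 43.24090540409088 0.27567730644316724
to-down turn [-0.0001 -0.0004 -0.    ]
```

View pics/d3z.png

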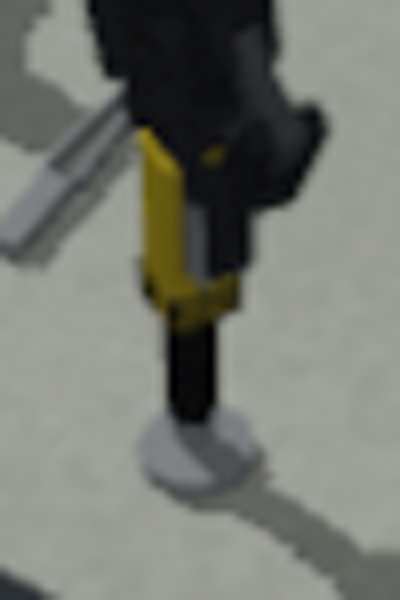

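The view shows the foot just above the middle of the disc, about 2 mm off, and the gauge upright. Lowering until it touches.

servo_tool:
  series:
    - [0.0, 0, -0.013, 0, 0, 0, 1]
    - [0.0, 0, -0.027, 0, 0, 0, 1]
    - [0, 0, -0.04, 0, 0, 0, 1]
    - [0, 0, -0.04, 0, 0, 0, 1]
    - [0, 0, -0.04, 0, 0, 0, 1]
    - [0, 0, -0.04, 0, 0, 0, 1]

```text
time: 10.6
tool_pos: [0.4567, -0.0306, 0.0928]
tcp_rot: [-0.698, -3.062, 0.0]
wrist_force: [-0.1, -1.0, 1.3]
width: 0.277
grip_force: 43.6
```

```bash
python3 u.py
```

```text
10.6 q [-0.1213 -0.0143  2.1904 -0.      0.9668 -1.244 ] [ 0.4567 -0.0306  0.0928] F [-0.0604 -0.9878  1.3456] T [-0.1024  0.1114 -0.0157] grip 43.58307659626007 0.27695221176284956
to-down turn [-0.     -0.0004 -0.    ]
```

servo_tool:
  series:
    - [0, 0, -0.007, 0, 0, 0, 1]
    - [0, 0, -0.013, 0, 0, 0, 1]
    - [0, 0, -0.013, 0, 0, 0, 1]
    - [0, 0, -0.013, 0, 0, 0, 1]
    - [0, 0, -0.013, 0, 0, 0, 1]

```text
time: 11.1
tool_pos: [0.4567, -0.0306, 0.0907]
tcp_rot: [-0.698, -3.062, 0.0]
wrist_force: [0.0, -0.8, 1.8]
width: 0.271
grip_force: 43.7
```

```bash
python3 u.py
```

```text
11.1 q [-0.1213 -0.0116  2.192  -0.0001  0.9624 -1.244 ] [ 0.4567 -0.0306  0.0907] F [ 0.0348 -0.8007  1.8107] T [-0.182   0.0419 -0.0274] grip 43.74549329280853 0.2710358081754207
to-down turn [-0.     -0.0004 -0.    ]
```

servo_tool:
  series:
    - [0, 0, -0.003, 0, 0, 0, 1]
    - [0, 0, -0.003, 0, 0, 0, 1]
    - [0, 0, -0.003, 0, 0, 0, 1]
    - [0, 0, -0.003, 0, 0, 0, 1]
    - [0, 0, -0.003, 0, 0, 0, 1]
    - [0, 0, -0.003, 0, 0, 0, 1]

```text
time: 11.7
tool_pos: [0.4567, -0.0306, 0.0902]
tcp_rot: [-0.698, -3.062, 0.0]
wrist_force: [0.5, -0.9, 2.1]
width: 0.276
grip_force: 43.8
```

servo_tool:
  series:
    - [0, 0, 0, 0, 0, 0, 1]
    - [0, 0, 0, 0, 0, 0, 1]
    - [0, 0, 0, 0, 0, 0, 1]
    - [0, 0, 0, 0, 0, 0, 1]
    - [0, 0, 0, 0, 0, 0, 1]
    - [0, 0, 0, 0, 0, 0, 1]

```text
time: 12.3
tool_pos: [0.4566, -0.0306, 0.0902]
tcp_rot: [-0.698, -3.062, 0.0]
wrist_force: [0.8, -0.8, 3.3]
width: 0.278
grip_force: 43.9
```

```bash
python3 u.py; python3 v.py d4 0 0; python3 - <<'E'
from h import *
a=cv2.imread("pics/d4_scene.png")[145:220,225:275]
cv2.imwrite("pics/d4z.png",cv2.resize(a,(400,600),interpolation=cv2.INTER_CUBIC))
E
```

```text
12.3 q [-0.1213 -0.0109  2.1925 -0.      0.9614 -1.244 ] [ 0.4566 -0.0306  0.0902] F [ 0.7903 -0.785   3.2631] T [-0.3259 -0.1577 -0.015 ] grip 43.85711967945099 0.2776283567090131
to-down turn [-0.0001 -0.0004 -0.    ]
scene gauge_mid 0.78 214.40999999999997 370.776
scene gauge_mid 0.74 272.706 399.504
scene gauge_mid 0.6 174.804 249.984
scene gauge_foot 0.38 243.17999999999998 376.712
scene expect mid,foot [173.24135328 249.77546689] [199.83440472 250.88949965] crop 150 210
top gauge_mid 0.88 271.488 148.4
top gauge_mid 0.68 322.686 212.91199999999998
top gauge_foot 0.61 288.204 186.816
top gauge_foot 0.37 351.498 239.12
top expect mid,foot [241.54026469 326.43361463] [247.95873136 323.10190017] crop 205 284
```

View pics/d4z.png

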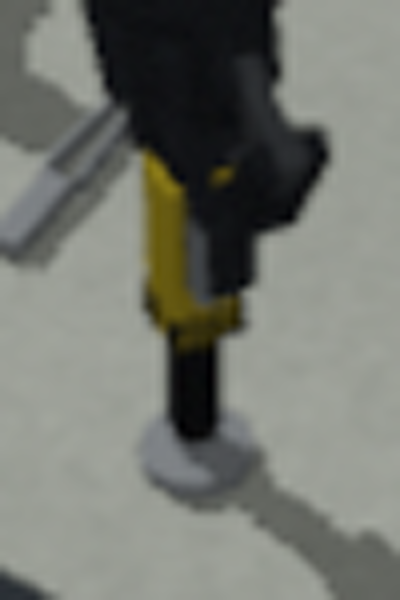

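The view shows the foot pressed on the disc near its middle, with the barrel bottom at about row 199, column 249. The force is about 4 N. The zero check has been held for about 2 s, so I lift and go to the blue ring.

servo_tool:
  series:
    - [0, 0, 0.1, 0, 0, 0, 1]
    - [0, 0, 0.35, 0, 0, 0, 1]
    - [0.2, 0, 0.4, 0, 0, 0, 1]
    - [0.5, 0.01, 0.4, 0, 0, 0, 1]
    - [0.8, 0.01, 0.4, 0, 0, 0, 1]
    - [1, 0.013, 0.4, 0, 0, 0, 1]
    - [1, 0.013, 0.4, 0, 0, 0, 1]
    - [1, 0.013, 0.4, 0, 0, 0, 1]
    - [1, 0.013, 0.4, 0, 0, 0, 1]

```text
time: 13.5
tool_pos: [0.6044, -0.0283, 0.1486]
tcp_rot: [-0.697, -3.058, 0.001]
wrist_force: [-0.3, -0.9, -1.4]
width: 0.273
grip_force: 43.2
```

servo_tool:
  series:
    - [0.035, 0, 0, 0, 0, 0, 1]
    - [0.035, 0, -0.1, 0, 0, 0, 1]
    - [0.035, 0, -0.2, 0, 0, 0, 1]
    - [0.035, 0, -0.2, 0, 0, 0, 1]
    - [0.035, 0, -0.2, 0, 0, 0, 1]
    - [0.035, 0, -0.2, 0, 0, 0, 1]
    - [0.035, 0, -0.2, 0, 0, 0, 1]

```text
time: 14.2
tool_pos: [0.6123, -0.0286, 0.1207]
tcp_rot: [-0.698, -3.063, -0.0]
wrist_force: [0.7, 0.8, -1.9]
width: 0.278
grip_force: 43.2
```

```bash
python3 u.py; cat > w.py <<'E'
from h import *
import sys
np.set_printoptions(precision=4,suppress=True,linewidth=160)
s=bot.read_state();p=s["tool_pos"];M=Ro.from_rotvec(s["tcp_rot"]).as_matrix();gx=-M[:,0]
a=bot.read_camera("scene");cv2.imwrite(f"pics/{sys.argv[1]}.png",a[:,:,::-1])
f0=p+M[:,2]*.087
print("p",p,"foot(off 0)",proj("scene",f0),"foot(off 5.5)",proj("scene",f0+.0055*gx),"ring",proj("scene",[.6169,-.031,.006]))
g=a.max(2).astype(int)
for h in range(0,34,3):  # rows along the barrel above the foot
    c=proj("scene",f0+.0055*gx+[0,0,h/1000]);r,q=int(round(c[0])),int(round(c[1]))
    print(h,r,"col0 %.1f"%c[1],q-7,g[r,q-7:q+8])
E
python3 w.py b1
```

```text
14.2 q [-0.0875  0.2385  1.8489  0.0001  1.0547 -1.2101] [ 0.6123 -0.0286  0.1207] F [ 0.6882  0.7716 -1.9473] T [-0.0239 -0.0558 -0.0167] grip 43.19930613040924 0.278105045592263
to-down turn [-0.     -0.0002 -0.    ]
p [ 0.6123 -0.0286  0.1207] foot(off 0) [230.0986 212.8347] foot(off 5.5) [230.9498 210.7616] ring [237.691  212.0039]
0 231 col0 210.8 204 [101 105 108 108  93  71  69  68  67  79  99 108 107 107 106]
3 230 col0 210.6 204 [ 70  83  93  95  76  41  32  37  48  72  97 108 108 108 107]
6 229 col0 210.5 204 [ 56  56  53  46  31  12  10  10  15  64  98 108 108 108 107]
9 229 col0 210.4 203 [ 57  56  56  53  46  31  12  10  10  15  64  98 108 108 108]
12 228 col0 210.2 203 [ 56  56  56  46  25  13  12  12  12  12  37  82 103 106 107]
15 227 col0 210.1 203 [57 56 56 44 17 11 12 13 10 10 13 55 81 91 98]
18 226 col0 210.0 203 [56 56 56 42 13 11 11 12 11 10 12 40 55 55 65]
21 226 col0 209.8 203 [56 56 56 42 13 11 11 12 11 10 12 40 55 55 65]
24 225 col0 209.7 203 [57 56 55 40 10 10 12 13 11 10 16 41 56 56 56]
27 224 col0 209.6 203 [56 56 53 37 11 13 13 14 11 11 18 43 56 56 55]
30 223 col0 209.4 202 [57 57 56 50 32 12  9 13 13  9 12 23 45 56 56]
33 222 col0 209.3 202 [57 57 57 48 27 12 10 12 12 11 10 23 45 55 55]
```

servo_tool:
  series:
    - [0, 0, -0.06, 0, 0, 0, 1]
    - [0, 0, -0.12, 0, 0, 0, 1]
    - [0, 0, -0.15, 0, 0, 0, 1]
    - [0, 0, -0.165, 0, 0, 0, 1]
    - [0, 0, -0.175, 0, 0, 0, 1]
    - [0, 0, -0.175, 0, 0, 0, 1]
    - [0, 0, -0.175, 0, 0, 0, 1]

```text
time: 14.95
tool_pos: [0.6121, -0.0287, 0.0941]
tcp_rot: [-0.698, -3.062, 0.0]
wrist_force: [-0.1, -0.5, -2.2]
width: 0.275
grip_force: 43.3
```

```bash
python3 u.py; python3 w.py b2 | head -6; python3 - <<'E'
import cv2,numpy as np
np.set_printoptions(linewidth=200)
a=cv2.imread("pics/b2.png");print("cols 201..226, row: max chan")
for r in range(226,247): print(r,a[r,201:227].max(1), )
print("red")
for r in range(229,247): print(r,a[r,201:227,2])
E
```

```text
14.95 q [-0.0875  0.2665  1.8683  0.0001  1.0076 -1.2102] [ 0.6121 -0.0287  0.0941] F [-0.0951 -0.5221 -2.2214] T [ 0.0612 -0.0181 -0.0109] grip 43.319297432899475 0.27457716888818995
to-down turn [-0.0001 -0.0003 -0.    ]
p [ 0.6121 -0.0287  0.0941] foot(off 0) [236.5902 213.9569] foot(off 5.5) [237.4364 211.9284] ring [237.691  212.0039]
0 237 col0 211.9 205 [110 128 131 109  89  62  52  59  63  66  76  96 128 130 107]
3 237 col0 211.8 205 [110 128 131 109  89  62  52  59  63  66  76  96 128 130 107]
6 236 col0 211.7 205 [109 123 130 106  57  18  10  12  22  57  93 113 133 131 106]
9 235 col0 211.6 205 [108 109 115  93  14  14  14  11  11  25  87 124 129 117 107]
12 235 col0 211.4 204 [108 108 109 115  93  14  14  14  11  11  25  87 124 129 117]
cols 201..226, row: max chan
226 [ 57  58  57  56  55  43  29  30  31  22  13  13   9  31  50  56  65  75  88  99 100 105 109 108 110 109]
227 [ 57  57  57  57  57  48  28  10  14  11   9  11   9  32  70  93  99 101 106 109 109 109 109 109 109 110]
228 [ 56  57  57  56  57  51  32  11  12  11  12  11   9  40  85 107 108 108 109 109 109 109 
[... 2968 characters left out ...]
8  21  26  30  30  28  29  29  28]
240 [ 47  48  42  35  29  95 109  65  30  32  32  29  21  18  37  63  59  28  17  19  26  30  29  29  29  29]
241 [ 46  47  41  30  30  53  84 104  91  46  29  26  29  42  55  54  35  17  16  16  19  27  29  31  29  30]
242 [ 47  48  45  38  33  30  47  77  89  99 110 110  90  47  36  29  16  18  17  17  18  18  21  26  30  29]
243 [47 47 47 42 34 30 29 36 52 70 80 79 65 32 16 17 16 18 18 18 17 17 15 19 26 29]
244 [47 47 48 43 34 30 30 29 30 30 29 29 29 29 23 18 15 17 17 17 17 16 19 20 23 24]
245 [47 47 47 45 40 32 30 30 30 30 30 29 30 29 28 27 22 16 16 18 19 20 22 24 25 23]
246 [47 47 47 45 43 33 31 31 30 30 29 30 29 28 31 29 24 16 20 22 23 25 25 26 27 27]
```

Pixel values put the ring centre at column 212.0, row 237.7. The foot centre is at about column 211.5, row 237.3, roughly 1 mm off. I'll make a small correction and then press lightly.

servo_tool:
  series:
    - [-0.006, 0.003, 0, 0, 0, 0, 1]
    - [-0.006, 0.003, -0.007, 0, 0, 0, 1]
    - [-0.006, 0.003, -0.014, 0, 0, 0, 1]
    - [-0.006, 0.003, -0.021, 0, 0, 0, 1]
    - [-0.006, 0.003, -0.028, 0, 0, 0, 1]
    - [-0.006, 0.003, -0.028, 0, 0, 0, 1]
    - [-0.006, 0.003, -0.028, 0, 0, 0, 1]

```text
time: 15.7
tool_pos: [0.6112, -0.0282, 0.09]
tcp_rot: [-0.698, -3.062, 0.0]
wrist_force: [-0.0, 0.9, 2.1]
width: 0.279
grip_force: 43.7
```

servo_tool:
  series:
    - [0, 0, -0.006, 0, 0, 0, 1]
    - [0, 0, -0.006, 0, 0, 0, 1]
    - [0, 0, -0.006, 0, 0, 0, 1]
    - [0, 0, -0.006, 0, 0, 0, 1]
    - [0, 0, -0.006, 0, 0, 0, 1]

```text
time: 16.2
tool_pos: [0.6111, -0.0282, 0.0889]
tcp_rot: [-0.698, -3.062, 0.0]
wrist_force: [-0.5, 0.5, 2.5]
width: 0.28
grip_force: 43.8
```

```bash
for i in 1 2 3 4; do python3 u.py; python3 w.py b3$i | head -1; done; python3 - <<'E'
import cv2,numpy as np
np.set_printoptions(linewidth=200)
a=cv2.imread("pics/b34.png")
for r in range(229,247): print(r,a[r,203:222,2])
E
```

```text
16.2 q [-0.0869  0.2707  1.874   0.0001  0.998  -1.2095] [ 0.6111 -0.0282  0.0889] F [-0.453   0.5428  2.4583] T [-0.0162 -0.0783 -0.0285] grip 43.76569390296936 0.2795947544115916
to-down turn [-0.0001 -0.0003 -0.    ]
p [ 0.6111 -0.0282  0.0889] foot(off 0) [237.6719 214.5642] foot(off 5.5) [238.5167 212.5457] ring [237.691  212.0039]
16.25 q [-0.0869  0.2706  1.874   0.0001  0.998  -1.2096] [ 0.6111 -0.0282  0.089 ] F [ 0.3372 -0.7658  2.9515] T [-0.0681 -0.0772  0.0361] grip 43.75810503959656 0.2717538403788389
to-down turn [-0.0001 -0.0003 -0.    ]
p [ 0.6111 -0.0282  0.089 ] foot(off 0) [237.6565 214.5485] foot(off 5.5) [238.5011 212.5299] ring [237.691  212.0039]
16.3 q [-0.0869  0.2706  1.874   0.0001  0.998  -1.2096] [ 0.6111 -0.0282  0.0889] F [0.0618 0.267  2.8537] T [-0.0318 -0.1004  0.008 ] grip 43.75230431556702 0.2789824908144199
to-down turn [-0.0001 -0.0003 -0.    ]
p [ 0.6111 -0.0282  0.0889] foot(off 0) [237.6641 214.566 ] foot(off 5.5) [238.5089 212.5477] ring [237.691  212.0039]
16.35 q [-0.0869  0.2706  1.874   0.0001  0.998  -1.2096] [ 0.6111 -0.0282  0.0889] F
[... 800 characters left out ...]
  37  24  14  12  10   9  18  24  21  88  92  29  30  29]
238 [32 30 30 95 99 30 28 40 49 49 53 49 29 17 57 60 25 30 30]
239 [ 38  31  31 112 115  30  31  39  47  49  47  36  22  38  59  50  18  21  25]
240 [ 42  34  32  90 105  65  29  32  31  27  26  17  37  63  60  28  16  16  20]
241 [ 40  30  30  47  81 104  90  46  29  26  30  43  56  55  36  19  16  16  18]
242 [ 45  39  33  29  48  77  89 100 111 111  90  46  37  29  17  18  16  17  16]
243 [48 43 33 29 31 36 53 70 79 80 65 32 19 18 17 16 18 16 17]
244 [47 43 34 30 29 30 30 30 28 29 30 27 22 17 17 15 16 18 17]
245 [47 45 39 31 30 29 30 30 29 30 29 29 27 27 22 17 18 19 18]
246 [47 46 42 34 30 31 31 30 29 30 30 29 31 30 24 18 19 22 25]
```

```bash
python3 -c "
from workcell import bot
print(bot.finish_job())"
```

```text
the job is handed in; nothing more can be done
None
```

The job is handed in: the zero check was held on the disc for about 2 s, and the gauge is now held upright inside the blue ring about 1 mm off centre, with about 4 N on the foot (roughly 4–5 mm in, estimated from the wrist force).

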